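Tip the bearing balls out of a trunnion pan

TASK

Hang the steel pan in the blue stand, spout over the catch tray, by pressing both its pins down past the sprung brass gates until they sit at the bottom of the forks and the gates have closed above them, and let go. Then take the pan by the red bar at its back and tip it about 45 degrees, never beyond 60, and hold it there a moment so that both steel balls roll into the catch tray. Lower it gently back to level on its rest, without letting it drop, let go, and leave the other things on the bench where they are.

Things in the scene. Friction and masses are not known exactly. Their poses are not given: they have to be found in the camera images.
- pan: loose steel open pan, 140 long (x -65 to +75), 54 wide (y), walls 56 high, 3 thick, 450 g. Origin on its underside below the pin axis; +x to the open spout. Floor flat to x +20, then a ramp up 25 degrees to the open front. Round side pins, 10 diameter, along y from 27 out to 86 at x 0, z 24, brass collars (16 diameter) at y 60 to 64. The side walls can be pinched above the pins
- pan_axis (a point): middle of the line through the pan's two pins: pan x 0, y 0, z 24 mm; about the centre of mass
- pan_bar (a point): middle of the red round bar behind the pan: 12 mm diameter, parallel to the pins, 105 mm behind their axis at the same height; 38 mm clear between its two side arms, 36 mm clear to the pan's back wall
- pan_lip (a point): top of the spout lip: pan x 75, z 28 mm
- stand: blue stand fixed to the bench. Origin on the bench below the fork axis; +x to its catch tray. Forks at y -75 and +75 (y 68 to 82), open upward: slot 14 wide, bottom at z 105, top z 132, with a slope behind the mouth up to 140. Rubber-topped rest at x -50, z 86, holds the pan level when its pins are seated. Base x -80 to +153, y -88 to +88
- stand_axis (a point): where pan_axis lies when the pan is seated: stand x 0, y 0, z 110 mm (pins on the slot bottoms)
- catch (a point): centre of the inner floor (14 mm above the bench) of the steel catch tray at the front of the stand: inside 120 (x) by 98 (y), walls 36 above the bench, far wall 83; axes as the stand
- gate_left (a joint): sprung brass gate of the fork at +y: flap 16 long, hinged at stand x 11, z 130, lying level across the slot when closed. rad, 0 closed, to 1.35 swung down into the slot; a pin pressed down on it opens it with about 3 to 6 N and it springs shut above the seated pin
- gate_right (a joint): the same for the fork at -y
- ball_a_center (a point): centre of a steel ball, 22 mm diameter, lying loose in the pan
- ball_b_center (a point): centre of the other such ball
- transformer: bystander: brown transformer, 117x110x94 mm; origin under its centre
- capacitor: bystander: grey upright motor capacitor, 34 mm across, 88 mm high; origin under its centre

How it is judged:
On the way, in this order (a step that is already met when the one before it is completed fails the run):
1. the pan hangs level in the stand, both pins at the slot bottoms, both gates closed above them, released, the balls still in it (horizontal distance between pan_axis and stand_axis below 0.008 m and z of pan_axis in the frame of stand between 0.104 and 0.116 m and angle between the y axis of pan and the y axis of stand, either way round below 0.12 rad and x of pan_lip in the frame of stand above 0 m and value of joint each of gate_left, gate_right below 0.15 rad and angle between pan's own z axis and vertical below 0.08 rad and contact force between the fingers and pan below 0.2 N and distance between each of ball_a_center, ball_b_center and pan_axis below 0.085 m), for 0.3 s.
2. held by the red bar, the pan is tipped forward 35 to 60 degrees with its pins still in the forks (horizontal distance between pan_axis and stand_axis below 0.008 m and z of pan_axis in the frame of stand between 0.104 and 0.116 m and angle between the y axis of pan and the y axis of stand, either way round below 0.12 rad and x of pan_lip in the frame of stand above 0 m and value of joint each of gate_left, gate_right below 0.15 rad and angle between pan's own z axis and vertical between 0.61 and 1.05 rad and z of pan_lip in the frame of stand_axis below 0 m and distance between the grasp point and pan_bar below 0.045 m and contact force between the fingers and pan above 0.2 N), for 0.4 s.
At the end, for the whole second after the job is handed in: The pan rests in the stand: pin axis within 8 mm horizontally and 6 mm in height of the seat, pointing to the catch tray, level within 4.5 degrees, both gates closed (under 0.15 rad), at rest and not touched by the fingers; both balls lie in the catch tray (horizontal distance between pan_axis and stand_axis below 0.008 m and z of pan_axis in the frame of stand between 0.104 and 0.116 m and angle between the y axis of pan and the y axis of stand, either way round below 0.12 rad and x of pan_lip in the frame of stand above 0 m and value of joint each of gate_left, gate_right below 0.15 rad and angle between pan's own z axis and vertical below 0.08 rad and contact force between the fingers and pan below 0.2 N and x of ball_a_center in the frame of catch between -0.062 and 0.062 m and y of ball_a_center in the frame of catch between -0.051 and 0.051 m and z of each of ball_a_center, ball_b_center in the frame of catch below 0.03 m and x of ball_b_center in the frame of catch between -0.062 and 0.062 m and y of ball_b_center in the frame of catch between -0.051 and 0.051 m and linear speed of pan below 0.03 m/s).
It fails at once if the pan in the stand is tipped more than 65 degrees (distance between pan_axis and stand_axis below 0.02 m and angle between pan's own z axis and vertical above 1.135 rad).
It fails at once if the pan in the stand is let drop back (turns faster than 3 rad/s while still tipped over 6 degrees) (distance between pan_axis and stand_axis below 0.012 m and angle between pan's own z axis and vertical above 0.1 rad and angular speed of pan above 3 rad/s).
It fails at once if the transformer or the capacitor is moved more than 40 mm (distance of any of transformer, capacitor from where it was at the start of the episode above 0.04 m).
It also fails if it takes over 61 s, if anything falls off the work surface, if the arm or the gripper's body presses on something with over 40 N, if the wrist force passes 120 N, or if a joint passes its speed limit or range.

ROBOT

A 6-joint arm with a two-finger parallel gripper is mounted at the origin on a cart in front of the work surface, level with it; the furniture and walls round the work are solid. World frame = base frame: x ahead of the robot, y to its left, z up, the work surface at z = 0. Lengths are in m, angles in rad, forces in N, time in s.
With the tool pointing down it reaches from about 0.3 to 0.85 m from the base axis. Payload 5.4 kg.
Tool frame: the origin (TCP) lies on the centre line of the jaws, within the pads' length; the fingertips stand ctrl.tip_extent ahead of it and the grasp point (between the pads) lies 5 mm behind it (ctrl.tip_extent is the distance from the TCP to the fingertips, in m); z points along the fingers, y is the line along which they close (so a half turn about z gives the same grasp; the last joint's range is limited). The gripper opens to 85 mm and grips with 20 to 120 N. Pads are 22 mm wide; open, the fingers measure 114 mm over their backs; the gripper's body (76 mm by 85 mm) begins 54 mm behind the grasp point. The pads swing forward as they close: fully open they stand 13 mm farther back than shut.
Start: joints at [1.127, 0.158, 1.597, -0, 1.386, -0.21], TCP at [0.133, 0.559, 0.245] pointing down, gripper open.
Joint ranges: [-2.91, 2.91], [-0.94, 2.29], [0.18, 2.7], [-1.29, 4.43], [0.17, 2.64], [-3, 3]. Speed limits (rad/s): [2.57, 2.57, 3.14, 3.14, 3.14, 3.14].

INTERFACE

Orientations are given as a 3x3 rotation matrix whose columns are the frame's x, y, z axes.
In Python, from bench import ctrl gives the robot as it stands.
- The arm moves only by the tool arm_command, never from a script. Its argument "plan" is a list of rows, each a list of 3 entries, a list of its own where there are three numbers: the finger opening in cm, from 0 to 8.54, then the shift along the tool's x, y, z in cm, then the turn about the tool's z in rad. In form: [[hand, [dx, dy, dz], turn], ...]. A call has 1 to 12 rows; each row shifts and turns the commanded pose from where the row before left it, along the tool's axes as they then stand; what a row does not reach is not made up. A row lasts 1/12 s, in which the tool goes at most 41.7 mm and 7.16 degrees, less where a joint would pass 70% of its speed; a pose out of reach is approached as far as the arm can. A call is refused whole if a number of a shift passes 4.17 or a number of a turn 0.125, either way. A call with a gripper value outside its range is refused whole. The fingers move at their own pace and stop on an object; the grip force is fixed at half the most. Time passes only in rows, so rows that do not move let the fingers close. It gives the time, the measured TCP pose, the force, the opening and the grip force at its end, in the units of the state.
- ctrl.sense(): the state, without advancing time (a new reading comes with each control period).
- ctrl.grab_frame(name): name is "scene" or "top"; returns a dict with "frame" (480x640x3 uint8, red, green, blue), "fx", "fy", "cx", "cy" (pixels), "R" (3x3) and "t" (3): a world point X has camera coordinates R X + t. Camera axes: x right, y down, z forward; pixel columns grow to the right and rows downward; lengths in m; the calibration is good to about 2 mm. A picture is of the moment at which its call begins. There is no depth.
- ctrl.hand_in(): hands the job in; it is judged then, once.
The state is a dict: "clock": time; "joint_positions": joint angles; "dq": joint speeds; "joint_torque": joint torques, N m; "tcp_pos": TCP position; "tcp_rot": TCP orientation; "contact_force": force on the tool from outside, world axes, zero at the start; "moment": the same for the moment, N m; "width": opening from 0.0 (shut) to 1.0 (fully open); "finger_force": force on a finger pad.
Only numpy, scipy, OpenCV 4.12 (cv2) and the standard library are available. Lean on these libraries where they do the work, as an engineer would, in place of code of your own. Each camera call takes 0.05 s, during which the arm holds its last target. There are 200 camera calls.

## Working session

There is one attempt and no reset: what is moved stays moved. The work goes in short steps, Python scripts to look and compute and a tool call to move; the robot and the scene stay as the last step left them, time stands still between calls to the robot, and variables do not carry over. Pictures are saved under pics/ and viewed, at most 10 in all, crops included, and the job is handed in when it is done.

Besides the shell and the picture viewer there is one more tool, called as name(argument=value, ...), one argument or row to a line, values as JSON. arm_command: Moves the arm, as the interface text tells. Its arguments: {"type":"object","properties":{"plan":{"type":"array"}},"required":["plan"]}

```bash
ls; mkdir -p pics
python3 - <<'E'
from bench import ctrl
import cv2,numpy as np
print(ctrl.tip_extent, ctrl.sense())
for n in("scene","top"):
    f=ctrl.grab_frame(n); cv2.imwrite(f"pics/{n}0.png",f["frame"][:,:,::-1]); np.savez(f"pics/{n}0.npz",**f)
    print(n,f["fx"],f["fy"],f["cx"],f["cy"],np.round(f["R"],3).tolist(),np.round(-np.array(f["R"]).T@f["t"],3))
E
```

```text
pics
0.014 {'clock': 0.0, 'joint_positions': array([ 1.12690322e+00,  1.59047957e-01,  1.59824393e+00, -2.63382515e-05,
        1.38620736e+00, -2.10099524e-01]), 'dq': array([ 0.0002462 ,  0.00112545, -0.00092428,  0.00060432, -0.00131334,
       -0.0006874 ]), 'joint_torque': array([ 3.49772481e-04, -3.95989394e+01, -3.31437635e+01, -1.69972323e-04,
        8.16834538e-03, -1.33125971e-05]), 'tcp_pos': array([0.13298229, 0.55881293, 0.24431163]), 'tcp_rot': array([[-9.72795518e-01,  2.31664083e-01, -7.95423675e-04],
       [ 2.31665150e-01,  9.72794046e-01, -1.73294330e-03],
       [ 3.72322694e-04, -1.87007142e-03, -9.99998182e-01]]), 'contact_force': array([ 0.26600233, -0.00797422, -0.26873749]), 'moment': array([-0.00439244,  0.03379548, -0.04559875]), 'finger_force': 0.0, 'width': 0.9982623449518951}
scene 593.0496284236948 593.0496284236948 316.92210912328295 249.65256884828196 [[0.646, -0.763, 0.021], [-0.498, -0.442, -0.746], [0.579, 0.471, -0.666]] [-0.25  -0.567  0.996]
top 435.9001583409284 435.9001583409284 321.7343426761528 242.97142277553834 [[0.081, -0.997, 0.005], [-0.976, -0.08, -0.203], [0.202, 0.012, -0.979]] [0.305 0.072 1.24 ]
```

View pics/scene0.png

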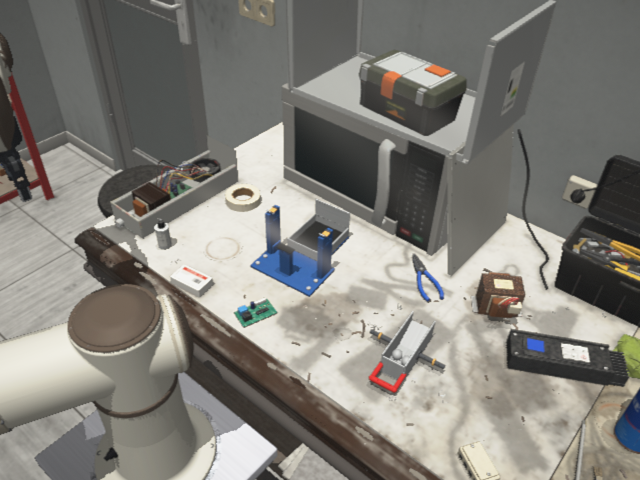

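View pics/top0.png

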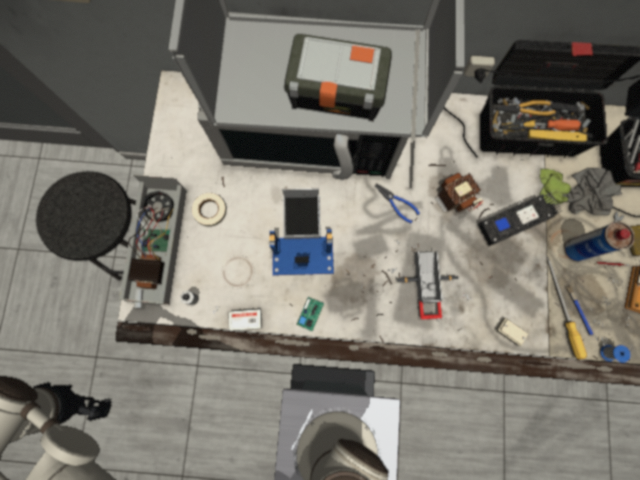

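The scene view shows the pan (red bar about (388,378), pins running from (372,333) to (442,369)) and the blue stand, with fork tops at (273,210) and (325,235). In the top view the pan is at about (428,280) and the stand base at (302,255), with the tray beyond it at (302,212).

Run:
```python
import cv2,numpy as np
s=cv2.imread("pics/scene0.png");t=cv2.imread("pics/top0.png")
def c(im,x,y):  # 100x75 -> 400x300
    o=cv2.resize(im[y:y+75,x:x+100],(400,300),interpolation=cv2.INTER_CUBIC)
    for i in range(0,100,20): cv2.putText(o,str(x+i),(i*4,8),0,.3,(0,255,255)); cv2.line(o,(i*4,10),(i*4,16),(0,255,255))
    for i in range(0,75,15): cv2.putText(o,str(y+i),(0,i*4+12),0,.3,(0,255,255)); cv2.line(o,(20,i*4),(26,i*4),(0,255,255))
    return o
cv2.imwrite("pics/c.png",np.vstack([np.hstack([c(s,355,315),c(s,250,205)]),np.hstack([c(t,380,245),c(t,255,205)])]))
```

```text
(no output)
```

View pics/c.png

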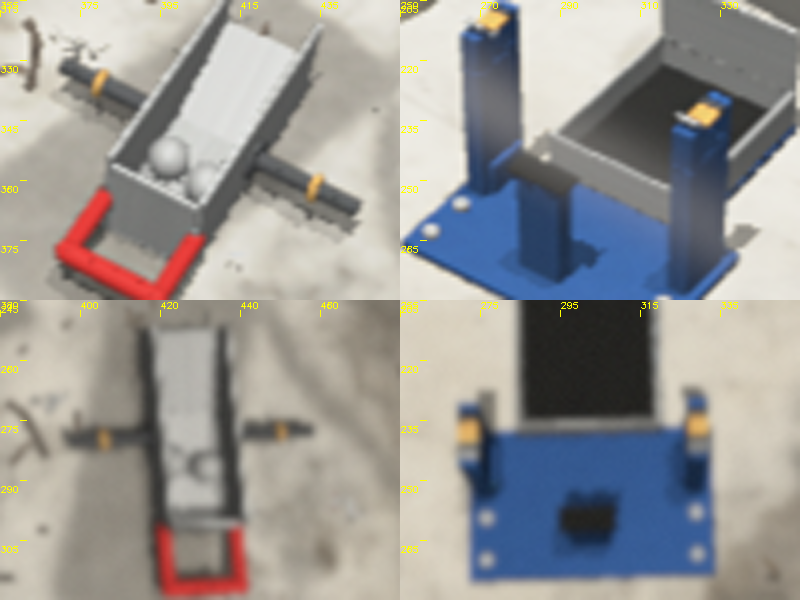

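```bash
cat > h.py <<'E'
import cv2,numpy as np
def ray(f,p):
    R=np.array(f["R"]);t=np.array(f["t"])
    d=R.T@np.array([(p[0]-f["cx"])/f["fx"],(p[1]-f["cy"])/f["fy"],1.]);return -R.T@t,d/np.linalg.norm(d)
def onz(f,p,z):
    o,d=ray(f,p);return o+d*(z-o[2])/d[2]
def tri(f,p,g,q):
    a,u=ray(f,p);b,v=ray(g,q)
    s=np.linalg.lstsq(np.stack([u,-v],1),b-a,rcond=None)[0]
    P,Q=a+s[0]*u,b+s[1]*v;return (P+Q)/2,np.linalg.norm(P-Q)
def proj(f,X):
    c=np.array(f["R"])@X+np.array(f["t"]);return np.array([f["fx"]*c[0]/c[2]+f["cx"],f["fy"]*c[1]/c[2]+f["cy"]])
def blobs(f,kind,box,amin=3):
    h=cv2.cvtColor(f["frame"],cv2.COLOR_RGB2HSV)
    lo,hi={"brass":((12,90,110),(28,255,255)),"red":((0,150,120),(5,255,255)),"blue":((100,130,40),(120,255,255)),
           "redh":((170,150,120),(180,255,255))}[kind]
    m=cv2.inRange(h,lo,hi)
    if kind=="red": m|=cv2.inRange(h,(172,150,120),(180,255,255))
    x0,y0,x1,y1=box;k=np.zeros_like(m);k[y0:y1,x0:x1]=m[y0:y1,x0:x1]
    n,l,st,c=cv2.connectedComponentsWithStats(k)
    return [(c[i],st[i],l==i) for i in range(1,n) if st[i][4]>=amin]
E
python3 - <<'E'
from h import *
S=np.load("pics/scene0.npz");T=np.load("pics/top0.npz")
np.set_printoptions(precision=4,suppress=True)
for n,f,bx in(("S",S,[(360,315,450,385),(250,200,350,245)]),("T",T,[(380,245,470,320),(255,205,345,265)])):
    for b in bx: print(n,[(c,s) for c,s,_ in blobs(f,"brass",b)])
    for c,s,m in blobs(f,"red",bx[0],20):
        p=cv2.findContours(m.astype(np.uint8),0,2)[0][0]; r=cv2.minAreaRect(p); print("red",c,s,r,cv2.boxPoints(r).tolist())
for c,s,m in blobs(T,"blue",(255,205,345,285),30): print(c,s, cv2.minAreaRect(cv2.findContours(m.astype(np.uint8),0,2)[0][0]))
print(proj(T,np.array([.133,.559,.245])),proj(T,np.zeros(3)))
E
```

```text
S [(array([379.25, 335.25]), array([378, 333,   4,   6,  16], dtype=int32)), (array([433.1765, 361.1765]), array([432, 359,   4,   6,  17], dtype=int32))]
S [(array([273.0417, 209.6667]), array([270, 208,   7,   5,  24], dtype=int32)), (array([325.5161, 233.0323]), array([322, 231,   8,   6,  31], dtype=int32))]
red [377.172  375.8535] [369 363  21  22 157] ((377.2071228027344, 375.8775329589844), (23.12452507019043, 16.895065307617188), 70.70995330810547) [[365.41424560546875, 367.7550354003906], [381.36077880859375, 362.1737365722656], [389.0, 384.0000305175781], [373.053466796875, 389.5813293457031]]
red [400.2414 378.9828] [395 374  11  11  58] ((400.230712890625, 379.1538391113281), (4.437601566314697, 13.867505073547363), 33.690067291259766) [[394.53839111328125, 383.6922912597656], [402.230712890625, 372.1538391113281], [405.92303466796875, 374.6153869628906], [398.230712890625, 386.1538391113281]]
T [(array([449.8889, 277.3333]), array([449, 276,   3,   4,   9], dtype=int32)), (array([405.6667, 279.5556]), array([405, 278,   3,   4,   9], dtype=int32))]
T [(array([329.    , 235.8846]), array([327, 233,   5,   6,  26], dtype=int32)), (array([271.931 , 237.4138]), array([270, 235,   5,   6,  29], dtype=int32))]
red [429.1958 312.3776] [419 302  22  17 143] ((429.5, 310.0), (16.0, 21.0), 90.0) [[419.0, 302.0], [440.0, 302.0], [440.0, 318.0], [419.0, 318.0]]
[302.089  255.4589] [ 272  238   61   36 1752] ((301.93341064453125, 255.70396423339844), (34.58543395996094, 59.43553161621094), 88.63607025146484)
[ 89.3269 395.5029] [337.373  453.0874]
```

Run:
```python
from h import *
S=np.load("pics/scene0.npz");T=np.load("pics/top0.npz")
np.set_printoptions(precision=4,suppress=True)
for n,p,q,z in(("colL",(379.25,335.25),(405.67,279.56),.024),("colR",(433.18,361.18),(449.89,277.33),.024),
 ("gateL",(273.04,209.67),(271.93,237.41),.131),("gateR",(325.5,233.0),(329,235.9),.131)):
    print(n,*tri(S,p,T,q),onz(S,p,z),onz(T,q,z))
for p in((365.4,370),(391.5,388)): print("barS",onz(S,p,.024)) 
# red bar: outer end of red in top
for p in((419,316),(440,315)): print("barT",onz(T,p,.024))
# stand base rear corners / blue base
for p in((272.8,274.5),(333.5,273.2)): print("baseT",onz(T,p,.01))
for p in((253,263.5),(323,292)): print("baseS",onz(S,p,.01))
f=S["frame"]; h=cv2.cvtColor(f,cv2.COLOR_RGB2GRAY)[343:366,388:412]; print(h)
```

```text
colL [ 0.4713 -0.1558  0.0275] 0.0007915286135198585 [ 0.4743 -0.1545  0.024 ] [ 0.4715 -0.1561  0.024 ]
colR [ 0.4877 -0.2788  0.0283] 0.0010173312137844084 [ 0.4914 -0.2778  0.024 ] [ 0.4879 -0.2797  0.024 ]
gateL [0.5395 0.2149 0.1315] 0.0027652013655948596 [0.5411 0.2146 0.131 ] [0.5386 0.2159 0.131 ]
gateR [0.5555 0.0672 0.1322] 0.0026828851818242296 [0.5579 0.0674 0.131 ] [0.5548 0.0681 0.131 ]
barS [ 0.3823 -0.1865  0.024 ]
barS [ 0.3813 -0.251   0.024 ]
barT [ 0.3737 -0.197   0.024 ]
barT [ 0.3812 -0.2547  0.024 ]
baseT [0.4571 0.2179 0.01  ]
baseT [0.4748 0.0465 0.01  ]
baseS [0.4654 0.2143 0.01  ]
baseS [0.504  0.0254 0.01  ]
[[110 172 179 131  92  88  89  89  88  86  86 117 194 222 220 220 220 220
  221 221 220 220 221 223]
 [150 178 146  99  88  88  89  89  87  86 108 167 211 220 219 219 220 221
  221 220 220 221 222 224]
 [190 171 107  88  88  88  89  88  86 103 166 203 212 211 215 218 220 221
  221 220 220 221 223 224]
 [179 124  90  88  89  88  89  86  92 145 195 210 210 210 212 215 218 219
  220 220 221 223 223 223]
 [144  94  87  89  88  88  87  86 110 174 207 212 21
[... 1167 characters left out ...]
02 208 183 175 139 100  99  94  97  99 102 158 169 166 185 202 216
  223 219 215 219 176 106]
 [125 145 174 207 203 172 164 164 136 149 170 150 161 160 159 182 199 214
  219 213 212 183 121  88]
 [118 119 129 146 171 205 205 181 171 194 209 203 186 153 149 173 190 203
  211 219 201 144  93  86]
 [119 119 118 118 127 144 171 203 204 195 203 207 190 145 133 159 177 187
  201 217 175 106  87  87]
 [119 120 119 117 116 117 126 143 171 206 209 194 180 137 111 136 155 169
  199 182 121  88  87  88]
 [120 121 119 118 118 117 116 116 125 144 174 207 202 150 106 111 136 191
  199 145  92  86  87  87]
 [121 120 119 118 118 117 116 115 115 117 128 147 177 202 181 137 147 200
  175 107  86  87  87  87]]
```

arm_command(
  plan=[
    [8.5,[0,0,0],-0.122],
    [8.5,[0,0,0],-0.122],
    [8.5,[0,0,0],-0.122],
    [8.5,[-1,-3.4,0],0],
    [8.5,[-1,-3.4,0],0],
    [8.5,[-1,-3.4,0],0],
    [8.5,[-1,-3.4,0],0],
    [8.5,[-1,-3.4,0],0],
    [8.5,[-1,-3.4,0],0],
    [8.5,[-1,-3.4,0],0],
    [8.5,[-1,-3.4,0],0],
    [8.5,[-1,-3.4,0],0],
  ],
)

```text
clock: 1.1
tcp_pos: [0.2627, 0.2663, 0.2449]
tcp_rot: [[-0.991, -0.133, -0.0], [-0.133, 0.991, -0.0], [0.0, -0.0, -1.0]]
contact_force: [1.5, 0.6, -0.6]
width: 0.999
finger_force: 0.0
```

arm_command(
  plan=[
    [8.5,[-1,-3.4,0],0],
    [8.5,[-1,-3.4,0],0],
    [8.5,[-1,-3.4,0],0],
    [8.5,[-1,-3.4,0],0],
    [8.5,[-1,-3.4,0],0],
    [8.5,[-1,-3.4,0],0],
    [8.5,[-1,-3.4,0],0],
    [8.5,[-1,-3.4,0],0],
    [8.5,[-1,-3.4,0],0],
    [8.5,[-1,-3.4,0],0],
    [8.5,[-1,-3.4,0],0],
    [8.5,[-1,-3.4,0],0],
  ],
)

```text
clock: 2.1
tcp_pos: [0.4356, -0.1225, 0.2449]
tcp_rot: [[-0.991, -0.131, -0.0], [-0.131, 0.991, 0.0], [0.0, 0.001, -1.0]]
contact_force: [1.3, 0.2, -0.1]
width: 0.995
finger_force: 0.0
```

arm_command(
  plan=[
    [8.5,[-1.1,-3.3,0],0],
    [8.5,[-1.1,-3.3,0],0],
    [8.5,[-1.1,-3.3,0],0],
    [8.5,[0,0,3.5],0],
    [8.5,[0,0,3.5],0],
    [8.5,[0,0,3.5],0],
    [8.5,[0,0,0],0],
    [8.5,[0,0,0],0],
  ],
)

```text
clock: 2.77
tcp_pos: [0.4798, -0.2134, 0.1386]
tcp_rot: [[-0.991, -0.132, -0.004], [-0.132, 0.991, 0.003], [0.004, 0.004, -1.0]]
contact_force: [0.1, 1.0, 0.4]
width: 0.994
finger_force: 0.0
```

```bash
cat >> h.py <<'E'
def shot(n,tag):
    from bench import ctrl
    f=ctrl.grab_frame(n);np.savez(f"pics/{n}{tag}.npz",**f);return f
def crop(f,x,y,w,h,k):
    o=cv2.resize(f["frame"][y:y+h,x:x+w,::-1],(w*k,h*k),interpolation=cv2.INTER_CUBIC)
    for i in range(0,w,20): cv2.putText(o,str(x+i),(i*k,8),0,.3,(0,255,255)); cv2.line(o,(i*k,10),(i*k,16),(0,255,255))
    for i in range(0,h,20): cv2.putText(o,str(y+i),(0,i*k+4),0,.3,(0,255,255)); cv2.line(o,(20,i*k),(26,i*k),(0,255,255))
    return o
def goto(X,yaw=None):
    from bench import ctrl
    s=ctrl.sense();R=s["tcp_rot"];print("t",round(s["clock"],2),"tcp",np.round(s["tcp_pos"],4),"w",round(s["width"],3),"F",np.round(s["contact_force"],1))
    if yaw is not None:
        c=np.arctan2(-R[0,1],R[1,1]);print("turn",round(c-yaw,3)); Z=np.array([[np.cos(yaw),-np.sin(yaw)],[np.sin(yaw),np.cos(yaw)]])
        R=np.array([[-Z[0,0],Z[0,1],0],[-Z[1,0],Z[1,1],0],[0,0,-1]])
    print("shift cm",np.round(100*R.T@(np.array(X)-s["tcp_pos"]),2))
E
python3 - <<'E'
from h import *
goto([.481,-.217,.05],.133)
a=shot("scene",1);b=shot("top",1)
cv2.imwrite("pics/c1.png",np.hstack([crop(a,340,290,100,100,4),crop(b,380,235,100,100,4)]))
E
```

```text
t 2.77 tcp [ 0.4798 -0.2134  0.1386] w 0.994 F [0.1 1.  0.4]
turn -0.001
shift cm [-0.07 -0.37  8.86]
```

View pics/c1.png

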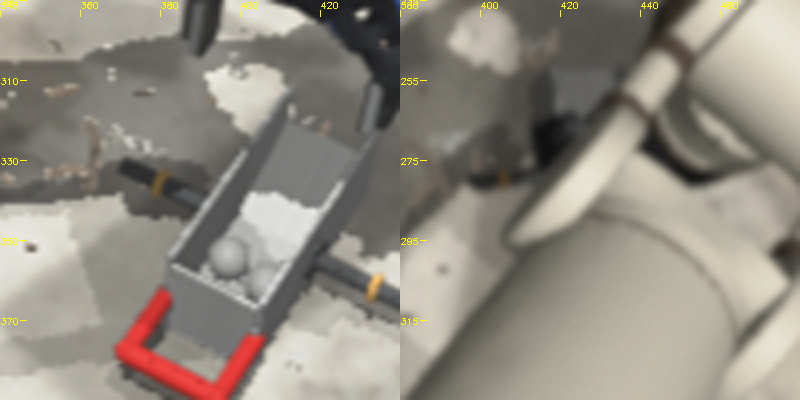

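The scene crop shows the fingers at about (388,303) and (431,322), straddling the pan. The balls are at the back of the pan, and the top view is blocked by the arm.

arm_command(
  plan=[
    [8.5,[-0.1,-0.4,2],0],
    [8.5,[0,0,2],0],
    [8.5,[0,0,2],0],
    [8.5,[0,0,1.5],0],
    [8.5,[0,0,1.3],0],
    [8.5,[0,0,0],0],
    [8.5,[0,0,0],0],
    [8.5,[0,0,0],0],
  ],
)

```text
clock: 3.53
tcp_pos: [0.4844, -0.2195, 0.0548]
tcp_rot: [[-0.991, -0.132, 0.003], [-0.132, 0.991, -0.003], [-0.003, -0.003, -1.0]]
contact_force: [-0.2, -0.2, 0.3]
width: 0.997
finger_force: 0.0
```

Run:
```python
from h import *
goto([.481,-.217,.05],.133)
a=shot("scene",2)
cv2.imwrite("pics/c2.png",crop(a,350,290,100,100,6))
```

```text
t 3.53 tcp [ 0.4844 -0.2195  0.0548] w 0.997 F [-0.2 -0.2  0.3]
turn -0.001
shift cm [0.31 0.29 0.48]
```

View pics/c2.png

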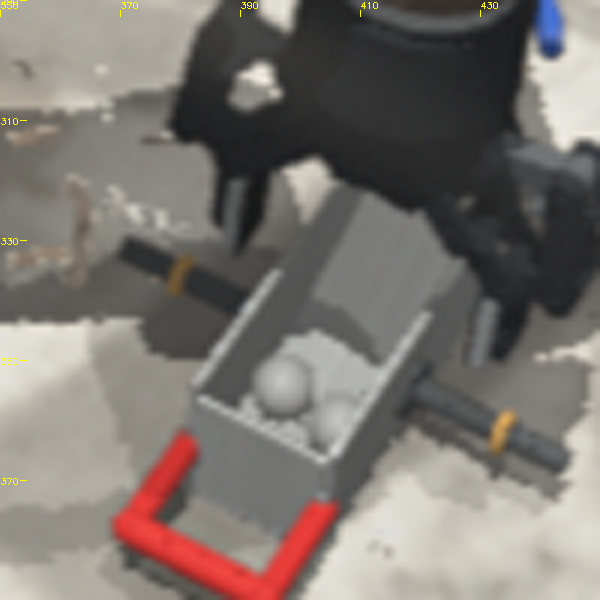

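Run:
```python
from h import *
from bench import ctrl
S=np.load("pics/scene2.npz");s=ctrl.sense()
R=s["tcp_rot"];p=s["tcp_pos"]
for sg in(1,-1): print("fingertip inner proj",proj(S,p+R@np.array([0,sg*.0425,.014])),proj(S,p+R@np.array([-.011,sg*.0425,.014])),proj(S,p+R@np.array([.011,sg*.0425,.014])))
print("collar pred from .481,-.217",[proj(S,np.array([.481,-.217,.024])+sg*.062*np.array([-.133,.991,0])) for sg in(1,-1)])
print([c for c,_,_ in blobs(S,"brass",(360,315,450,385))])
for m in((389,331),(431,350)): print(onz(S,m,.041))
```

```text
fingertip inner proj [390.11152527 334.42179222] [392.52296902 331.05095601] [387.67284735 337.83069772]
fingertip inner proj [427.26285932 352.2304076 ] [429.52739617 348.66481131] [424.97203678 355.83739168]
collar pred from .481,-.217 [array([379.2280948 , 335.91737475]), array([432.86821441, 361.97271794])]
[array([433.11111111, 361.38888889])]
[ 0.48460873 -0.17040839  0.041     ]
[ 0.49985605 -0.26435365  0.041     ]
```

arm_command(
  plan=[
    [8.5,[0.3,0.3,0.8],0],
    [8.5,[0,0,0],0],
    [8.5,[0,0,0],0],
    [4.5,[0,0,0],0],
    [4.5,[0,0,0],0],
    [4.5,[0,0,0],0],
    [4.5,[0,0,0],0],
    [4.5,[0,0,0],0],
    [4.5,[0,0,0],0],
    [4.5,[0,0,0],0],
  ],
)

```text
clock: 4.42
tcp_pos: [0.48, -0.2164, 0.0449]
tcp_rot: [[-0.991, -0.132, 0.001], [-0.132, 0.991, -0.001], [-0.001, -0.001, -1.0]]
contact_force: [0.8, -0.8, 5.3]
width: 0.621
finger_force: 64.9
```

arm_command(
  plan=[
    [4.5,[0,0,-0.3],0],
    [4.5,[0,0,-0.7],0],
    [4.5,[0,0,-1],0],
    [4.5,[0,0,-1.5],0],
    [4.5,[0,0,-2],0],
    [4.5,[0,0,-2],0],
    [4.5,[0,0,-2],0],
    [4.5,[0,0,-2],0],
    [4.5,[0,0,-2],0],
    [4.5,[0,0,-1],0],
    [4.5,[0,0,-0.5],0],
    [4.5,[0,0,0],0],
  ],
)

```text
clock: 5.42
tcp_pos: [0.4797, -0.2159, 0.1951]
tcp_rot: [[-0.991, -0.132, 0.001], [-0.132, 0.991, -0.001], [-0.001, -0.001, -1.0]]
contact_force: [1.0, -1.0, -4.3]
width: 0.621
finger_force: 63.9
```

Run:
```python
from h import *
from bench import ctrl
goto([.545,.141,.2],.108)
a=shot("scene",3);b=shot("top",3)
for n,f,bx in(("S",a,(330,240,460,360)),("T",b,(380,225,470,330))): print(n,[(c,s[4]) for c,s,_ in blobs(f,"brass",bx)])
cv2.imwrite("pics/c3.png",np.hstack([crop(a,340,250,100,110,4),crop(b,380,235,100,110,4)]))
```

```text
t 5.42 tcp [ 0.4797 -0.2159  0.1951] w 0.621 F [ 1.  -1.  -4.3]
turn 0.024
shift cm [-10.34  34.78  -0.49]
S [(array([385.57142857, 285.14285714]), np.int32(7)), (array([444.66666667, 310.76190476]), np.int32(21))]
T []
```

View pics/c3.png

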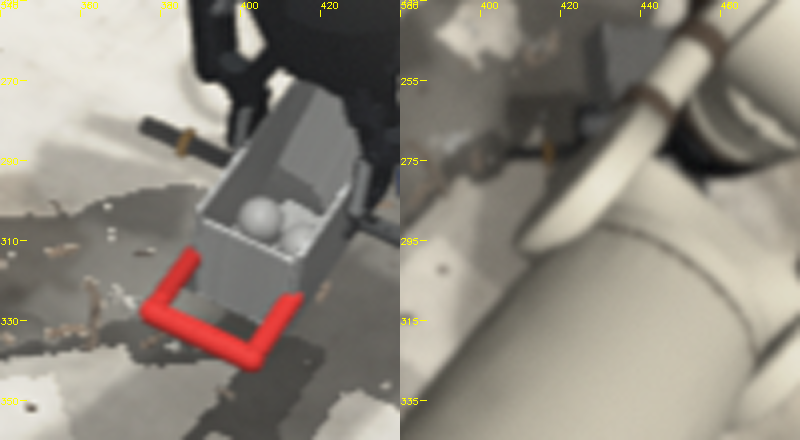

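The pan is held clear of the bench with the balls still in it. The collars are at (385.6,285.1) and (444.7,310.8), and the bar's outer corners are near (376,327) and (403,341).

Run:
```python
from h import *
S=np.load("pics/scene3.npz");S0=np.load("pics/scene0.npz")
A=onz(S,(385.57,285.14),.174);B=onz(S,(444.67,310.76),.174);print(A,B,(A+B)/2,np.linalg.norm(A-B))
A0=onz(S0,(379.25,335.25),.024);B0=onz(S0,(433.18,361.18),.024);print((A0+B0)/2)
for f,z in((S0,.024),(S,.174)):
    c=[(s,c,m) for c,s,m in blobs(f,"red",(350,290,420,395),20)]
    m=sum(x[2].astype(int) for x in c);ys,xs=np.nonzero(m)
    i=xs.argmin();j=ys.argmax();print("leftmost",xs[i],ys[xs==xs[i]].mean(),"bottom",xs[ys==ys[j]].mean(),ys[j])
    L=onz(f,(xs[i],ys[xs==xs[i]].mean()),z);Rr=onz(f,(xs[ys==ys[j]].mean(),ys[j]),z);print(L,Rr,np.linalg.norm(L-Rr))
ax=np.array([.480,-.217,.174]);
for th in(-.1,0,.1):
    print(th,[proj(S,ax+np.cos(th)*-.105*np.array([.991,.133,0])+np.array([0,0,-.105*np.sin(th)])+k*.025*np.array([-.133,.991,0])) for k in(1,-1)])
```

```text
[ 0.47409822 -0.1530076   0.174     ] [ 0.49231789 -0.27585922  0.174     ] [ 0.48320806 -0.21443341  0.174     ] 0.12419532056144805
[ 0.48283567 -0.21618367  0.024     ]
leftmost 369 377.5 bottom 393.5 391
[ 0.37232487 -0.20285794  0.024     ] [ 0.37815868 -0.2579112   0.024     ] 0.0553614886210787
leftmost 375 327.5 bottom 402.0 342
[ 0.37228158 -0.20157227  0.174     ] [ 0.37668001 -0.25774783  0.174     ] 0.05634749718166093
-0.1 [array([377.82142092, 324.67524991]), array([402.70538035, 336.56669273])]
0 [array([377.16675523, 328.67496859]), array([401.88230711, 340.56539409])]
0.1 [array([376.79240175, 332.25771325]), array([401.33140101, 344.13205656])]
```

arm_command(
  plan=[
    [4.5,[0,0,0],0.024],
    [4.5,[-0.15,0.5,0],0],
    [4.5,[-0.45,1.5,0],0],
    [4.5,[-0.7,2.5,0],0],
    [4.5,[-0.87,3,0],0],
    [4.5,[-0.87,3,0],0],
    [4.5,[-0.87,3,0],0],
    [4.5,[-0.87,3,0],0],
    [4.5,[-0.87,3,0],0],
    [4.5,[-0.87,3,0],0],
    [4.5,[-0.87,3,0],0],
    [4.5,[-0.87,3,0],0],
  ],
)

```text
clock: 6.52
tcp_pos: [0.5302, 0.0785, 0.1935]
tcp_rot: [[-0.994, -0.108, -0.001], [-0.108, 0.994, 0.0], [0.001, 0.0, -1.0]]
contact_force: [0.2, -0.1, -4.5]
width: 0.621
finger_force: 64.0
```

arm_command(
  plan=[
    [4.5,[-0.7,2.5,0],0],
    [4.5,[-0.45,1.5,0],0],
    [4.5,[-0.3,1,0],0],
    [4.5,[-0.25,0.85,0],0],
    [4.5,[-0.18,0.5,0],0],
    [4.5,[0,0,0],0],
    [4.5,[0,0,0],0],
    [4.5,[0,0,0.5],0],
    [4.5,[0,0,0.7],0],
    [4.5,[0,0,0.3],0],
    [4.5,[0,0,0],0],
    [4.5,[0,0,0],0],
  ],
)

```text
clock: 7.52
tcp_pos: [0.5422, 0.1413, 0.1787]
tcp_rot: [[-0.994, -0.108, -0.001], [-0.108, 0.994, -0.0], [0.001, 0.0, -1.0]]
contact_force: [0.0, 0.9, -3.9]
width: 0.617
finger_force: 64.2
```

Run:
```python
from h import *
goto([.543,.1415,.18],.108)
a=shot("scene",4);b=shot("top",4)
for n,f,bx in(("S",a,(220,140,370,260)),("T",b,(240,190,350,280))): print(n,[(c,s[4]) for c,s,_ in blobs(f,"brass",bx)])
cv2.imwrite("pics/c4.png",np.hstack([crop(a,240,150,100,110,4),crop(b,250,190,100,110,4)]))
```

```text
t 7.52 tcp [0.5422 0.1413 0.1787] w 0.617 F [ 0.   0.9 -3.9]
turn -0.0
shift cm [-0.08  0.01 -0.13]
S [(array([247., 189.]), np.int32(3)), (array([251.4, 192. ]), np.int32(5)), (array([271.14285714, 209.28571429]), np.int32(7)), (array([319.        , 222.17647059]), np.int32(17)), (array([325.51851852, 233.11111111]), np.int32(27))]
T [(array([324.5, 235. ]), np.int32(6)), (array([329. , 237.5]), np.int32(6)), (array([271.75, 239.25]), np.int32(8))]
```

View pics/c4.png

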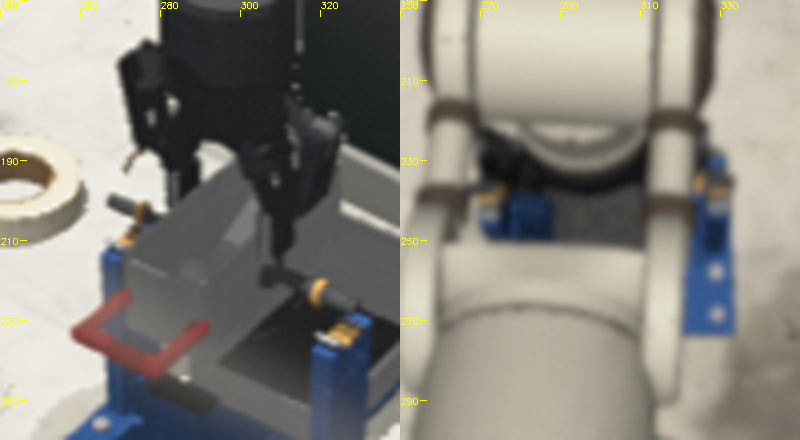

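Both pins hang just over the forks. The right collar is at scene (319,222) above its gate at (325.5,233), and the top view shows the collar at (324.5,235).

Run:
```python
from h import *
S=np.load("pics/scene4.npz");T=np.load("pics/top4.npz")
z=.158;x=np.array([.994,.108,0]);y=np.array([-.108,.994,0])
for n,f,c,gl,gr in(("S",S,(319,222.18),(273.04,209.67),(325.5,233.05)),("T",T,(324.5,235),(271.93,237.41),(329,235.9))):
    C=onz(f,c,z);A=onz(f,gl,.131);B=onz(f,gr,.131);o=(A+B)/2-.003*x;d=C+.062*y-o
    print(n,C,"axis",C+.062*y,"stand",o,"err x,y mm",1e3*d@x,1e3*d@y)
C=onz(S,(274.7,203.2),z);print("left approx",C, C-.062*y)
```

```text
S [0.55188654 0.08241753 0.158     ] axis [0.54519054 0.14404553 0.158     ] stand [0.5464516  0.14059604 0.131     ] err x,y mm -0.8809521364313699 3.564992325146675
T [0.55014532 0.07982906 0.158     ] axis [0.54344932 0.14145706 0.158     ] stand [0.54373673 0.14170477 0.131     ] err x,y mm -0.31244125796479694 -0.21518692718760096
left approx [0.53674025 0.20408936 0.158     ] [0.54343625 0.14246136 0.158     ]
```

arm_command(
  plan=[
    [4.5,[0,-0.1,0.4],0],
    [4.5,[0,0,0.5],0],
    [4.5,[0,0,0.5],0],
    [4.5,[0,0,0.4],0],
    [4.5,[0,0,0.3],0],
    [4.5,[0,0,0.2],0],
    [4.5,[0,0,0.2],0],
    [4.5,[0,0,0],0],
  ],
)

```text
clock: 8.28
tcp_pos: [0.5429, 0.1407, 0.1549]
tcp_rot: [[-0.994, -0.108, 0.001], [-0.108, 0.994, 0.0], [-0.001, 0.0, -1.0]]
contact_force: [-2.3, -0.4, 1.0]
width: 0.613
finger_force: 65.0
```

arm_command(
  plan=[
    [4.5,[0,0,0.3],0],
    [4.5,[0,0,0.3],0],
    [4.5,[0,0,0.3],0],
    [4.5,[0,0,0],0],
  ],
)

```text
clock: 8.62
tcp_pos: [0.543, 0.1406, 0.1457]
tcp_rot: [[-0.994, -0.108, 0.001], [-0.108, 0.994, -0.0], [-0.001, -0.0, -1.0]]
contact_force: [-2.9, -0.5, 3.9]
width: 0.62
finger_force: 65.3
```

arm_command(
  plan=[
    [4.5,[0,0,0.3],0],
    [4.5,[0,0,0.3],0],
    [4.5,[0,0,0.3],0],
    [4.5,[0,0,0.2],0],
    [4.5,[0,0,0.1],0],
    [4.5,[0,0,0],0],
  ],
)

```text
clock: 9.12
tcp_pos: [0.5428, 0.1406, 0.1323]
tcp_rot: [[-0.994, -0.108, 0.0], [-0.108, 0.994, 0.0], [-0.0, 0.0, -1.0]]
contact_force: [2.9, 0.2, -5.8]
width: 0.62
finger_force: 64.0
```

arm_command(
  plan=[
    [4.5,[0,0,0.2],0],
    [4.5,[0,0,0],0],
    [4.5,[0,0,0.1],0],
    [4.5,[0,0,0],0],
  ],
)

```text
clock: 9.45
tcp_pos: [0.543, 0.1406, 0.1309]
tcp_rot: [[-0.994, -0.108, 0.001], [-0.108, 0.994, -0.0], [-0.001, -0.0, -1.0]]
contact_force: [0.4, 0.3, 1.4]
width: 0.62
finger_force: 65.0
```

arm_command(
  plan=[
    [4.5,[0,0,0.1],0],
    [4.5,[0,0,0],0],
    [4.5,[0,0,0],0],
  ],
)

```text
clock: 9.7
tcp_pos: [0.543, 0.1406, 0.1308]
tcp_rot: [[-0.994, -0.108, 0.001], [-0.108, 0.994, -0.0], [-0.001, -0.0, -1.0]]
contact_force: [-2.4, 0.0, 7.8]
width: 0.617
finger_force: 65.8
```

Run:
```python
from h import *
goto([.543,.1406,.131],.108)
a=shot("scene",5);b=shot("top",5)
for n,f,bx in(("S",a,(220,140,370,260)),("T",b,(240,190,350,280))): print(n,[(c,s[4]) for c,s,_ in blobs(f,"brass",bx)])
cv2.imwrite("pics/c5.png",np.hstack([crop(a,240,170,100,110,4),crop(b,250,190,100,110,4)]))
```

```text
t 9.7 tcp [0.543  0.1406 0.1308] w 0.617 F [-2.4  0.   7.8]
turn 0.0
shift cm [ 0.   -0.   -0.02]
S [(array([247., 189.]), np.int32(3)), (array([251.4, 192. ]), np.int32(5)), (array([272.85714286, 209.47619048]), np.int32(21)), (array([275.2, 219. ]), np.int32(5)), (array([325.6, 233.1]), np.int32(30))]
T [(array([327.88571429, 236.48571429]), np.int32(35)), (array([271.44444444, 238.33333333]), np.int32(18))]
```

View pics/c5.png

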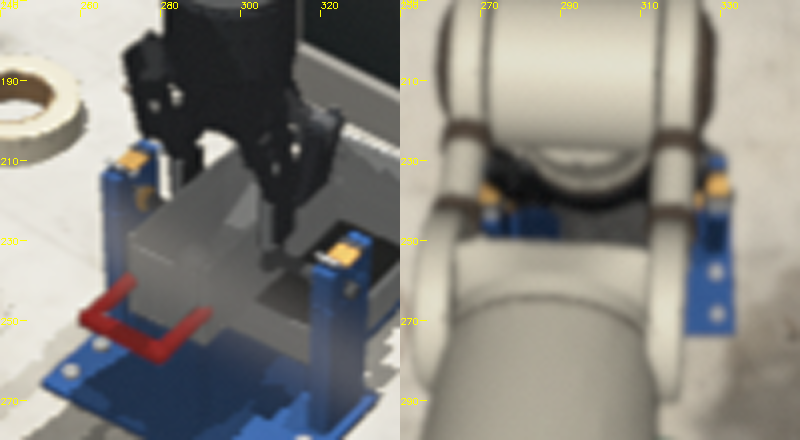

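Both gates are closed again, at (272.9,209.5) and (325.6,233.1) as at the start, and the pan is seated. I'll release it.

arm_command(
  plan=[
    [6,[0,0,0],0],
    [6.5,[0,0,0],0],
    [7,[0,0,0],0],
    [7,[0,0,0],0],
    [7,[0,0,0],0],
    [7,[0,0,-0.5],0],
    [7,[0,0,-1],0],
    [7,[0,0,-2],0],
    [7,[0,0,-3],0],
    [7,[0,0,-3],0],
    [7,[0,0,-3],0],
    [7,[0,0,-2],0],
  ],
)

```text
clock: 10.8
tcp_pos: [0.5437, 0.1407, 0.279]
tcp_rot: [[-0.994, -0.108, 0.005], [-0.108, 0.994, 0.0], [-0.005, -0.0, -1.0]]
contact_force: [0.2, 0.7, 0.6]
width: 0.816
finger_force: 0.0
```

arm_command(
  plan=[
    [4,[2,0,-2],0],
    [4,[3,0,0],0],
    [4,[3,0,0],0],
    [4,[3,0,0],0],
    [4,[1.5,0,0],0],
    [4,[0,0,0],0],
    [4,[0,0,0],0],
  ],
)

```text
clock: 11.38
tcp_pos: [0.4187, 0.1272, 0.2955]
tcp_rot: [[-0.994, -0.108, 0.003], [-0.108, 0.994, 0.0], [-0.003, -0.0, -1.0]]
contact_force: [-0.3, 0.3, 0.3]
width: 0.465
finger_force: 0.0
```

Run:
```python
from h import *
from bench import ctrl
goto([.543-.105*.994,.1406-.105*.108,.2],.108)
print(ctrl.sense()["joint_positions"])
a=shot("scene",6);b=shot("top",6)
for n,f,bx in(("S",a,(220,140,370,260)),("T",b,(240,190,350,280))): print(n,[(c,s[4]) for c,s,_ in blobs(f,"brass",bx)])
for c,s,m in blobs(a,"red",(240,200,320,300),10): print(c,s)
cv2.imwrite("pics/c6.png",np.hstack([crop(a,240,170,100,110,4),crop(b,250,190,100,110,4)]))
```

```text
t 11.38 tcp [0.4187 0.1272 0.2955] w 0.465 F [-0.3  0.3  0.3]
turn 0.0
shift cm [-2.   -0.01  9.55]
[ 1.72582712e-02 -2.46840156e-01  1.89009270e+00  4.56190093e-05
  1.49559960e+00 -1.66169157e+00]
S [(array([273.04166667, 209.66666667]), np.int32(24)), (array([275.16666667, 218.58333333]), np.int32(12)), (array([325.72413793, 233.13793103]), np.int32(29))]
T [(array([330., 236.]), np.int32(13))]
[273.4028777  251.84892086] [261 242  28  18 139]
```

View pics/c6.png

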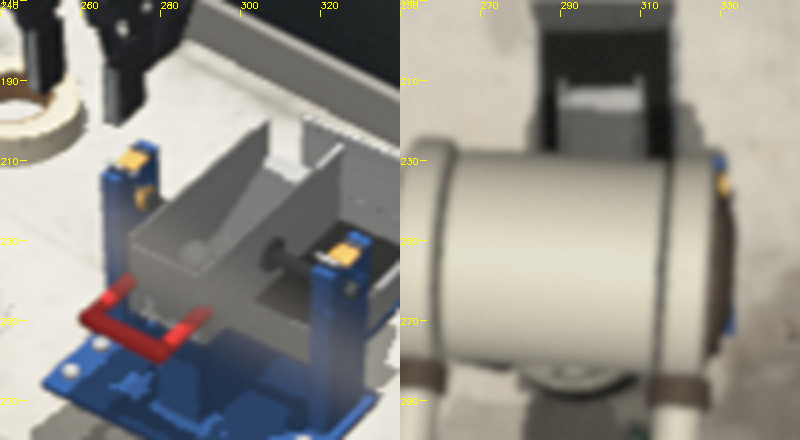

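The pan hangs level with both gates closed. In scene the red bar's corners are near (261,250) and (278,259). Next I'll measure the bar and turn the hand by 90 degrees.

Run:
```python
from h import *
def ends(f,box):
    m=sum(m.astype(int) for c,s,m in blobs(f,"red",box,10));ys,xs=np.nonzero(m)
    i=xs.min();j=ys.max();return (i,ys[xs==i].mean()),(xs[ys==j].mean(),j)
x=np.array([.994,.108,0]);y=np.array([-.108,.994,0])
S0=np.load("pics/scene3.npz");S=np.load("pics/scene6.npz")
x0=np.array([.991,.132,0]);y0=np.array([-.132,.991,0])
a,b=ends(S0,(350,290,420,395));M0=(onz(S0,a,.174)+onz(S0,b,.174))/2; b0=np.array([.4812,-.2164,.174])-.105*x0
print(M0-b0,"offset of marks in pan axes mm",1e3*(M0-b0)@x0,1e3*(M0-b0)@y0)
a,b=ends(S,(240,220,320,300));print(a,b)
for z in(.105,.11,.115):
    M=(onz(S,a,z)+onz(S,b,z))/2;print(z,M,"bar:",M-((M0-b0)@x0)*x-((M0-b0)@y0)*y,np.linalg.norm(onz(S,a,z)-onz(S,b,z)))
```

```text
[-2.66420788e-03  5.99950633e-04 -5.55111512e-17] offset of marks in pan axes mm -2.5610365225723517 0.9462265169714474
(np.int64(261), np.float64(248.5)) (np.float64(279.5), np.int64(259))
0.105 [0.44458958 0.133083   0.105     ] bar: [0.44723745 0.13241904 0.105     ] 0.05498857601121381
0.11 [0.44069303 0.1291571  0.11      ] bar: [0.44334089 0.12849314 0.11      ] 0.054680045073836094
0.115 [0.43679647 0.1252312  0.115     ] bar: [0.43944433 0.12456724 0.115     ] 0.05437151413645838
```

arm_command(
  plan=[
    [3.2,[0,0,0],0.12],
    [3.2,[0,0,0],0.12],
    [3.2,[0,0,0],0.12],
    [3.2,[0,0,0],0.12],
    [3.2,[0,0,0],0.12],
    [3.2,[0,0,0],0.12],
    [3.2,[0,0,0],0.12],
    [3.2,[0,0,0],0.12],
    [3.2,[0,0,0],0.12],
    [3.2,[0,0,0],0.12],
    [3.2,[0,0,0],0.12],
    [3.2,[0,0,0],0.12],
  ],
)

```text
clock: 12.48
tcp_pos: [0.4194, 0.1271, 0.2943]
tcp_rot: [[-0.231, 0.973, -0.0], [0.973, 0.231, 0.0], [0.0, -0.0, -1.0]]
contact_force: [0.9, -0.9, 0.4]
width: 0.372
finger_force: 0.0
```

arm_command(
  plan=[
    [3.2,[0,0,2],0.12],
    [3.2,[0,0,2],0.01],
    [3.2,[0,0,2],0],
    [3.2,[0,0,2],0],
    [3.2,[0,0,0],0],
    [3.2,[0,0,0],0],
    [3.2,[0,0,0],0],
    [3.2,[0,0,0],0],
  ],
)

```text
clock: 13.15
tcp_pos: [0.4197, 0.1271, 0.216]
tcp_rot: [[-0.109, 0.994, 0.003], [0.994, 0.109, 0.0], [-0.0, 0.003, -1.0]]
contact_force: [-0.1, 0.3, 1.2]
width: 0.378
finger_force: 0.0
```

arm_command(
  plan=[
    [3.2,[0,1,1],0],
    [3.2,[0,0.95,2],0],
    [3.2,[0,0,2],0],
    [3.2,[0,0,2],0],
    [3.2,[0,0,1],0],
    [3.2,[0,0,0],0],
    [3.2,[0,0,0],0],
    [3.2,[0,0,0],0],
  ],
)

```text
clock: 13.82
tcp_pos: [0.4391, 0.1293, 0.136]
tcp_rot: [[-0.109, 0.994, 0.003], [0.994, 0.109, 0.0], [-0.0, 0.003, -1.0]]
contact_force: [-0.3, 0.2, 0.4]
width: 0.375
finger_force: 0.0
```

Run:
```python
from h import *
goto([.439,.129,.113])
a=shot("scene",7)
cv2.imwrite("pics/c7.png",crop(a,230,180,110,100,6))
```

```text
t 13.82 tcp [0.4391 0.1293 0.136 ] w 0.375 F [-0.3  0.2  0.4]
shift cm [-0.03 -0.02  2.3 ]
```

View pics/c7.png

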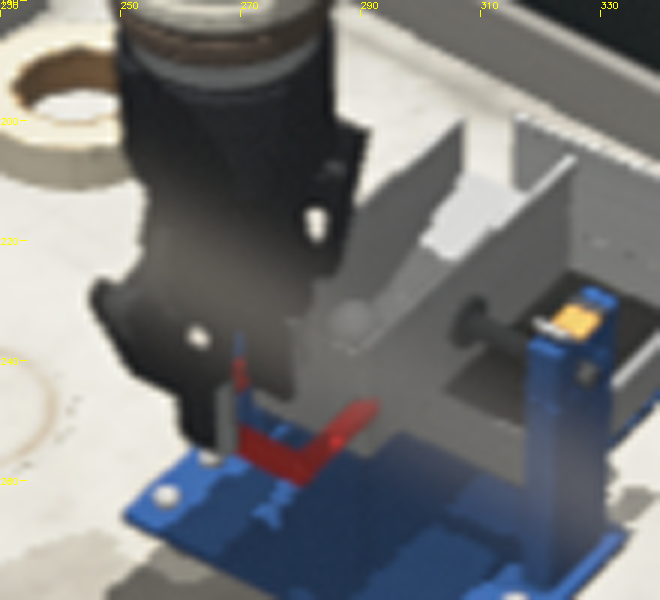

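The back finger, at (267,253), is behind the bar and above it, and the front finger is inside the gap. I'll go down slowly.

arm_command(
  plan=[
    [3.2,[0,0,0.4],0],
    [3.2,[0,0,0.5],0],
    [3.2,[0,0,0.4],0],
    [3.2,[0,0,0],0],
    [3.2,[0,0,0],0],
  ],
)

```text
clock: 14.28
tcp_pos: [0.4374, 0.1292, 0.1209]
tcp_rot: [[-0.109, 0.994, -0.001], [0.994, 0.109, 0.0], [0.0, -0.001, -1.0]]
contact_force: [-0.0, -0.1, -0.7]
width: 0.372
finger_force: 0.0
```

arm_command(
  plan=[
    [3.2,[0,0,0.4],0],
    [3.2,[0,0,0.4],0],
    [3.2,[0,0,0.3],0],
    [3.2,[0,0,0],0],
    [3.2,[0,0,0],0],
  ],
)

```text
clock: 14.7
tcp_pos: [0.4375, 0.1292, 0.11]
tcp_rot: [[-0.109, 0.994, -0.001], [0.994, 0.109, -0.0], [0.0, -0.001, -1.0]]
contact_force: [-1.2, -0.5, -0.3]
width: 0.376
finger_force: 0.0
```

arm_command(
  plan=[
    [2.4,[0,0.15,0],0],
    [2,[0,0,0],0],
    [1.6,[0,0,0],0],
    [1.2,[0,0,0],0],
    [0.8,[0,0,0],0],
    [0.8,[0,0,0],0],
    [0.8,[0,0,0],0],
  ],
)

```text
clock: 15.28
tcp_pos: [0.4395, 0.1294, 0.1106]
tcp_rot: [[-0.109, 0.994, 0.0], [0.994, 0.109, 0.0], [-0.0, 0.0, -1.0]]
contact_force: [-0.2, 0.5, 1.8]
width: 0.11
finger_force: 58.5
```

arm_command(
  plan=[
    [0.8,[0,0.02,-0.26],0],
    [0.8,[0,0.02,-0.53],0],
    [0.8,[0,0.04,-0.53],0],
    [0.8,[0,0.07,-0.52],0],
    [0.8,[0,0.1,-0.51],0],
    [0.8,[0,0.12,-0.51],0],
    [0.8,[0,0.15,-0.5],0],
    [0.8,[0,0.16,-0.49],0],
    [0.8,[0,0.19,-0.48],0],
    [0.8,[0,0.1,-0.2],0],
    [0.8,[0,0,0],0],
    [0.8,[0,0,0],0],
  ],
)

```text
clock: 16.28
tcp_pos: [0.4486, 0.1304, 0.1554]
tcp_rot: [[-0.109, 0.994, -0.001], [0.994, 0.109, -0.0], [0.0, -0.001, -1.0]]
contact_force: [-0.0, -0.2, -3.7]
width: 0.117
finger_force: 58.4
```

Run:
```python
from h import *
goto([.439,.129,.113])
a=shot("scene",8)
cv2.imwrite("pics/c8.png",crop(a,230,160,110,110,5))
```

```text
t 16.28 tcp [0.4486 0.1304 0.1554] w 0.117 F [-0.  -0.2 -3.7]
shift cm [-0.04 -0.97  4.24]
```

View pics/c8.png

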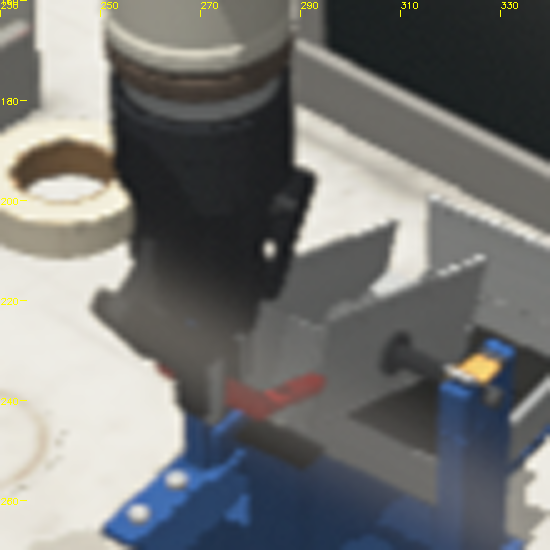

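The pan is tipping cleanly, about 25 degrees by now, with the bar held in the grip at (282,240) and the pins in the forks. That makes 11 pictures viewed, one over the limit of 10, so I'll work from numbers only from here.

arm_command(
  plan=[
    [0.8,[0,0.28,-0.5],0],
    [0.8,[0,0.27,-0.45],0],
    [0.8,[0,0.29,-0.44],0],
    [0.8,[0,0.31,-0.42],0],
    [0.8,[0,0.33,-0.41],0],
    [0.8,[0,0.35,-0.39],0],
    [0.8,[0,0.37,-0.37],0],
    [0.8,[0,0.38,-0.36],0],
    [0.8,[0,0,0],0],
    [0.8,[0,0,0],0],
    [0.8,[0,-0.3,0.3],0],
    [0.8,[0,0,0],0],
  ],
)

```text
clock: 17.33
tcp_pos: [0.4715, 0.133, 0.1854]
tcp_rot: [[-0.109, 0.994, 0.001], [0.994, 0.109, 0.0], [0.0, 0.001, -1.0]]
contact_force: [-0.0, -0.3, -3.8]
width: 0.112
finger_force: 58.6
```

arm_command(
  plan=[
    [0.8,[0,0,0],0],
    [0.8,[0,0,0],0],
    [0.8,[0,0,0],0],
    [0.8,[0,0,0],0],
    [0.8,[0,0,0],0],
    [0.8,[0,0,0],0],
    [0.8,[0,0,0],0],
    [0.8,[0,0,0],0],
    [0.8,[0,0,0],0],
    [0.8,[0,0,0],0],
  ],
)

```text
clock: 18.17
tcp_pos: [0.4716, 0.133, 0.186]
tcp_rot: [[-0.109, 0.994, -0.0], [0.994, 0.109, 0.0], [0.0, -0.0, -1.0]]
contact_force: [0.6, -0.1, -2.9]
width: 0.112
finger_force: 58.6
```

Run:
```python
from h import *
goto([.439,.129,.1106])
a=shot("scene",9);b=shot("top",9)
print("gates",[(c.round(1),s[4]) for c,s,_ in blobs(a,"brass",(220,140,370,260))])
# catch tray interior in scene: balls = bright blobs on dark floor
g=cv2.cvtColor(a["frame"],cv2.COLOR_RGB2GRAY)
o=np.array([.5445,.141,0]);x=np.array([.994,.108,0]);y=np.array([-.108,.994,0])
for n,f in(("S",a),("T",b)):
    c=np.array([proj(f,o+u*x+v*y+[0,0,.014]) for u,v in((.033,-.049),(.153,-.049),(.153,.049),(.033,.049))]);print(n,c.round(0).tolist())
    g=cv2.cvtColor(f["frame"],cv2.COLOR_RGB2GRAY);m=np.zeros_like(g);cv2.fillPoly(m,[c.astype(int)],255)
    k=((g>75)&(m>0)).astype(np.uint8);nn,l,st,ce=cv2.connectedComponentsWithStats(k);print([(st[i].tolist(),onz(f,ce[i],.025).round(3).tolist()) for i in range(1,nn) if st[i][4]>8])
x0,y0,w,h=285,185,34,50
print(cv2.cvtColor(b["frame"],cv2.COLOR_RGB2GRAY)[186:236:2,284:322:2])
```

```text
t 18.17 tcp [0.4716 0.133  0.186 ] w 0.112 F [ 0.6 -0.1 -2.9]
shift cm [-0.04 -3.28  7.54]
gates [(array([248.5, 189.7]), np.int32(6)), (array([325.4, 233.1]), np.int32(35))]
S [[321.0, 260.0], [347.0, 234.0], [316.0, 220.0], [289.0, 244.0]]
[([289, 219, 59, 41, 782], [0.626, 0.147, 0.025])]
T [[319.0, 235.0], [318.0, 195.0], [285.0, 196.0], [285.0, 235.0]]
[([284, 194, 36, 42, 965], [0.623, 0.151, 0.025])]
[[188 179 195 199 197 196 198 198 198 200 201 201 201 200 196 197 195 194
  196]
 [160 152 172 178 179 179 185 186 185 188 191 192 193 189 170 165 163 171
  197]
 [114 104 103 103 105 105 107 107 109 110 112 113 114 113 106 102 102 131
  196]
 [ 90  81  82  82  81  81  81  82  80  81  80  80  81  81  80  81  82 124
  197]
 [101  81  81  82  80  80  83  82  80  80  75  80  81  77  79  78  82 142
  198]
 [119  76  75  73  75  91 117 117  88  81  88  86  74  70  70  67  73 149
  194]
 [124  50  42  44  51 115 162 160 114 104 142 132  79  43  41  37  50 137
  185]
 [122  42  33  32  43 111 161 158 117 128 168 163 103  40  33  34  47 124
  181]
 [125  42  32  34  36  68 116 113  75 110
[... 636 characters left out ...]
 157 156 156 154 154 153 151 149 139  99 144
  161]
 [177 176 177 175 175 174 174 173 173 171 169 171 168 168 167 152 108 157
  175]
 [189 187 187 186 186 185 183 184 183 183 182 181 180 180 179 159 111 168
  183]
 [196 195 195 195 194 194 194 193 193 192 192 190 190 188 189 163 120 178
  192]
 [203 202 202 200 202 201 202 199 199 200 200 198 198 199 196 168 125 186
  198]
 [209 210 209 208 208 209 208 207 207 207 206 204 205 204 203 168 133 192
  205]
 [216 214 215 215 214 214 214 213 213 213 212 213 212 211 209 165 141 201
  211]
 [219 219 220 219 219 218 218 218 217 218 218 218 217 217 214 165 151 209
  215]
 [222 222 222 221 222 221 221 221 222 221 220 221 221 220 218 160 155 214
  220]]
```

Both balls are in the tray, at top (297,199) and (305,200). The bar geometry gives a tilt of about 46 degrees. I'll lower a little, hold, then bring it down gently.

arm_command(
  plan=[
    [0.8,[0,-0.18,0.19],0],
    [0.8,[0,-0.18,0.19],0],
    [0.8,[0,-0.18,0.19],0],
    [0.8,[0,-0.17,0.19],0],
    [0.8,[0,0,0],0],
    [0.8,[0,0,0],0],
    [0.8,[0,0,0],0],
    [0.8,[0,0,0],0],
    [0.8,[0,0,0],0],
    [0.8,[0,0,0],0],
    [0.8,[0,0,0],0],
  ],
)

```text
clock: 19.18
tcp_pos: [0.4644, 0.1322, 0.1784]
tcp_rot: [[-0.109, 0.994, -0.0], [0.994, 0.109, -0.0], [-0.0, -0.0, -1.0]]
contact_force: [-2.3, 0.3, -0.7]
width: 0.112
finger_force: 58.8
```

Run:
```python
from h import *
goto([.4395,.1294,.1106])
```

```text
t 19.18 tcp [0.4644 0.1322 0.1784] w 0.112 F [-2.3  0.3 -0.7]
shift cm [-0.   -2.51  6.78]
```

arm_command(
  plan=[
    [0.8,[0,-0.32,0.42],0],
    [0.8,[0,-0.32,0.42],0],
    [0.8,[0,-0.28,0.45],0],
    [0.8,[0,-0.28,0.45],0],
    [0.8,[0,-0.23,0.47],0],
    [0.8,[0,-0.23,0.47],0],
    [0.8,[0,-0.18,0.49],0],
    [0.8,[0,-0.18,0.49],0],
    [0.8,[0,-0.13,0.51],0],
    [0.8,[0,-0.13,0.51],0],
    [0.8,[0,-0.08,0.52],0],
    [0.8,[0,-0.08,0.52],0],
  ],
)

```text
clock: 20.18
tcp_pos: [0.4402, 0.1295, 0.1206]
tcp_rot: [[-0.109, 0.994, -0.0], [0.994, 0.109, -0.0], [0.0, -0.0, -1.0]]
contact_force: [2.3, -0.0, 2.8]
width: 0.11
finger_force: 63.3
```

arm_command(
  plan=[
    [0.8,[0,-0.03,0.3],0],
    [0.8,[0,-0.02,0.3],0],
    [0.8,[0,0,0.2],0],
    [0.8,[0,0,0.1],0],
    [0.8,[0,0,0.1],0],
    [0.8,[0,0,0],0],
    [0.8,[0,0,0],0],
  ],
)

```text
clock: 20.77
tcp_pos: [0.4394, 0.1294, 0.1109]
tcp_rot: [[-0.109, 0.994, -0.001], [0.994, 0.109, -0.0], [-0.0, -0.001, -1.0]]
contact_force: [0.1, -0.4, 0.5]
width: 0.113
finger_force: 64.0
```

arm_command(
  plan=[
    [0.8,[0,0,0.1],0],
    [0.8,[0,0,0],0],
    [1.4,[0,0,0],0],
    [1.8,[0,0,0],0],
    [2.4,[0,0,0],0],
    [3,[0,0,0],0],
    [3.2,[0,-0.15,0],0],
    [3.2,[0,0,0],0],
    [3.2,[0,0,0],0],
  ],
)

```text
clock: 21.52
tcp_pos: [0.4381, 0.1293, 0.1101]
tcp_rot: [[-0.109, 0.994, -0.0], [0.994, 0.109, 0.0], [0.0, -0.0, -1.0]]
contact_force: [-0.1, 0.5, 0.1]
width: 0.374
finger_force: 0.0
```

arm_command(
  plan=[
    [3.2,[0,0,-0.3],0],
    [3.2,[0,0,-0.5],0],
    [3.2,[0,0,-1],0],
    [3.2,[0,0,-2],0],
    [3.2,[0,0,-3],0],
    [3.2,[0,0,-3],0],
    [3.2,[0,0,-3],0],
    [3.2,[0,-2,-2],0],
    [3.2,[0,-2,0],0],
    [3.2,[0,-2,0],0],
    [3.2,[0,0,0],0],
    [3.2,[0,0,0],0],
  ],
)

```text
clock: 22.52
tcp_pos: [0.3786, 0.1228, 0.2592]
tcp_rot: [[-0.109, 0.994, 0.002], [0.994, 0.109, 0.0], [-0.0, 0.002, -1.0]]
contact_force: [0.2, 0.1, -0.0]
width: 0.378
finger_force: 0.0
```

Run:
```python
from h import *
goto([.4395,.1294,.1106])
a=shot("scene",10);b=shot("top",10)
print("gates",[(c.round(1),s[4]) for c,s,_ in blobs(a,"brass",(220,140,370,260))])
m=sum(m.astype(int) for c,s,m in blobs(a,"red",(240,220,320,300),10));ys,xs=np.nonzero(m)
print("bar",xs.min(),ys[xs==xs.min()].mean(),xs[ys==ys.max()].mean(),ys.max(),"was 261 248.5 279.5 259")
S=np.load("pics/scene6.npz")
d=cv2.absdiff(a["frame"],S["frame"])[200:260,275:325].max(2);print("changed px in pan region vs seated",(d>40).sum())
print(cv2.cvtColor(b["frame"],cv2.COLOR_RGB2GRAY)[188:216:2,284:322:2])
```

```text
t 22.52 tcp [0.3786 0.1228 0.2592] w 0.378 F [ 0.2  0.1 -0. ]
shift cm [-1.000e-02  6.080e+00  1.488e+01]
gates [(array([273. , 209.7]), np.int32(24)), (array([276. , 218.1]), np.int32(12)), (array([325.6, 233.1]), np.int32(32))]
bar 260 249.0 279.5 259 was 261 248.5 279.5 259
changed px in pan region vs seated 222
[[161 156 174 180 181 179 187 187 187 190 193 194 196 190 172 167 166 173
  199]
 [116 106 105 105 107 107 107 109 109 111 112 114 115 114 106 104 101 132
  197]
 [ 90  83  83  82  82  83  82  81  83  84  82  82  82  82  82  82  82 124
  197]
 [101  83  81  82  82  82  83  82  82  80  76  80  81  77  79  81  83 142
  200]
 [120  77  74  76  75  93 119 117  90  81  89  86  74  70  69  68  73 150
  195]
 [126  52  43  45  52 116 164 162 113 104 142 134  80  43  40  39  51 137
  188]
 [123  44  33  35  42 113 163 160 117 129 169 164 104  39  35  35  48 126
  184]
 [126  43  36  33  35  69 117 115  76 112 153 149  92  39  33  34  45 128
  187]
 [126  42  32  35  34  36  50  48  38  61  94  88  52  35  34  33  45 132
  190]
 [132  46  35  34  33  35  31  32  34  34  37  36  34  35  34  36  44 127
  184]
 [135  50  37  49  38  33  33  31  34  33  34  36  42  49  35  33  42 118
  180]
 [136  48  46 111  62  36  41  41  40  39  43  43  66  82  40  32  42 115
  183]
 [136  48  51 135 106 105 113 118 122 123 132 136 138 106  43  34  44 124
  183]
 [134  50  49 133 151 170 173 174 175 174 179 181 176 125  49  34  41 109
  178]]
```

The pan is level with its bar back where it was and both gates closed. Both balls are in the tray, and the fingers are clear.

```bash
python3 -c "
from bench import ctrl
print(ctrl.hand_in())"
```

```text
the job is handed in; nothing more can be done
None
```

I handed the job in at about 22.5 s: by my measurements the pan sits level in the stand with both gates closed, both balls are in the catch tray after a tip of about 46°, and the fingers are clear; no verdict came back, and I viewed 11 pictures against the limit of 10.

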